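Lever a stuck engine plate off its dowels

ROBOT

A 7-joint arm with a two-finger parallel gripper is mounted at the origin on the work surface. World frame = base frame: x ahead of the robot, y to its left, z up, the work surface at z = 0. Lengths are in m, angles in rad, forces in N, time in s.
With the tool pointing down it reaches from about 0.425 to 0.875 m from the base axis. Payload 8.4 kg.
Tool frame: the origin (TCP) lies at the very end of the fingers, on their centre line; the grasp point (between the pads) lies 19 mm behind it; z points along the fingers, y is the direction in which the jaws open and shut (so a half turn about z gives the same grasp; the last joint's range is limited). The gripper opens to 85 mm and grips with 20 to 120 N. Pads are 22 mm wide; open, the fingers measure 114 mm over their backs; the gripper's body (76 mm by 85 mm) begins 54 mm behind the grasp point. The pads swing forward as they close: fully open they stand 13 mm farther back than shut.
Start: joints at [1.232, 0.333, 0.04, 1.465, -0.013, 1.343, -0.059], TCP at [0.154, -0.631, 0.231] pointing down, gripper open.
Joint ranges: [-2.58, 2.58], [-0.38, 2.09], [-1.3, 1.39], [0.25, 2.4], [-1.5, 4.64], [0.08, 2.09], [-2.65, 2.65]. Speed limits (rad/s): [2.22, 2.22, 2.79, 2.79, 3.14, 3.14, 3.14].

INTERFACE

Orientations are given as a unit quaternion [w, x, y, z].
In Python, from cell import ctrl gives the robot as it stands.
- The arm moves only by the tool step_arm, never from a script. Its argument "increments" is a list of rows, each a list of 3 entries, a list of its own where there are three numbers: the shift along the tool's x, y, z in mm, then the turn about the tool's z in degrees, then the finger opening in mm, from 0 to 85.4. In form: [[[x, y, z], spin, claw], ...]. A call has 1 to 10 rows; each row is the pose to reach, as a shift and turn from the pose commanded when the call began, along the tool's axes at that moment; what a row does not reach only later rows make up. A row lasts 1/8 s, in which the tool goes at most 62.5 mm and 10.7 degrees, less where a joint would pass 70% of its speed; a pose out of reach is approached as far as the arm can. A call with a gripper value outside its range is refused whole. The fingers move at their own pace and stop on an object; "newtons" is the grip in N (left out, the last holds). Time passes only in rows, so rows that repeat a pose let the fingers close. It gives the time, the measured TCP pose, the force and the opening at its end, in the units of the state.
- ctrl.read_state(): the state, without advancing time (a new reading comes with each control period).
- ctrl.grab_frame(name): name is "scene" or "top"; returns a dict with "pixels" (384x512x3 uint8, red, green, blue), "K" (3x3 intrinsics, pixels), "k1" (the pictures are not rectified: a ray, as slopes to the right and down, at radius r is drawn at 1 + k1 r^2 times it, then the intrinsics apply), "world_from_camera" (4x4, takes a point from camera to world coordinates). Camera axes: x right, y down, z forward; pixel columns grow to the right and rows downward; lengths in m; the calibration is good to about 2 mm. A picture is of the moment at which its call begins. There is no depth.
- ctrl.job_done(): hands the job in, once; it reports no verdict.
Trained networks look in the newest picture that a camera, given by its name, has taken for a name from the list of things; names that differ only in an ending like _2 or _b are one class to them, and where a whole thing is asked for, a point or a joint stands for the part that bears it (a point fixed in the world has none). Each returns a list of dicts, best first, with "conf" (0 to 1); they miss things now and then, are a little off and sometimes report something else, mostly with a low value. They report only what shows in the picture. A call takes as long as a camera call. They do not tell look-alikes from the thing itself.
- ctrl.silhouettes(camera, query): "region" (384x512 bool, what is visible of it) and "pixel" ([column, row] in pixels, amid what is visible of it).
- ctrl.mark_of(camera, query): "pixel" ([column, row] in pixels: a listed point, or the origin of a listed thing).
The state is a dict: "clock": time; "joints": joint angles; "joint_vel": joint speeds; "joint_efforts": joint torques, N m; "eef_pos": TCP position; "eef_rot": TCP orientation; "ft_force": force on the tool from outside, world axes, zero at the start; "moment": the same for the moment, N m; "gripper_width": finger opening in m.
Only numpy, scipy, OpenCV 4.12 (cv2) and the standard library are available. Lean on these libraries where they do the work, as an engineer would, in place of code of your own. Each camera call takes 0.05 s, during which the arm holds its last target.

TASK

The steel plate with the little engine on it is stuck down on the dowels of its grey stand. A pry bar already rests over the fulcrum block with its flat tip under the plate's edge: press the handle end of that bar right down, nearly to the bench, so that the plate is levered up and stays standing clear of the stand by about 10 mm, then let go. Use the bar only: do not push or pull the plate or engine by hand, and leave the other tools and things on the bench alone.

Things in the scene. Friction and masses are not known exactly. Their poses are not given: they have to be found in the camera images.
- plate_edge (a point): Level steel plate 170 x 180 (y) x 12 mm with a small aluminium engine on top (155 mm high in all), 3.6 kg. Its underside is 99 mm above the bench, on a narrower fixed grey pedestal. It can only move straight up (35 mm) on two tight dowels and stays at the height it is raised to. The point: middle of the lower edge on the side (-x) where the pry bar comes out; z up.
- fulcrum: Steel block 50 (x) x 90 (y) mm, 85 mm high, with a half-round top ridge (radius 15 mm) along its y; 2.2 kg, standing loose on the bench, ridge about 38 mm from the plate's edge. Origin: centre of its underside, z up.
- pry_bar: Straight steel pry bar 358 mm long, 22 mm wide, 14 mm thick, 0.65 kg, loose, lying level across the fulcrum's ridge. Origin: middle of its underside over the ridge, 85 mm above the bench; x along the bar to the flat tip, which ends 60 mm from the origin, about 20 mm in under the plate and touching it; the handle ends at 298 mm towards -x. z up.
- bar_press (a point): Where to press: middle of the flat top of the bar's thicker steel grip (120 mm along the bar, 34 wide, 22 thick), 250 mm from the ridge, 48 mm from the bar's end, 103 mm above the bench at first. It takes 15 to 22 N; 10 mm down here lifts the plate about 2.4 mm; the bar's outer end meets the bench when this point has sunk about 65 mm.
There are look-alikes about, which are no part of the job. What is shaped like the fulcrum but green, pink or turquoise is not meant.

How it is judged:
By the outcome, as a careful person would: the job done as asked, in the order asked, and still so for the second after the job is handed in, with the robot touching nothing.
It also fails if it takes over 29 s, if anything falls off the work surface, if the arm or the gripper's body presses on something with over 40 N, if the wrist force passes 120 N, or if a joint passes its speed limit or range.

## Working session

There is one attempt and no reset: what is moved stays moved. The work goes in short steps, Python scripts to look and compute and a tool call to move; the robot and the scene stay as the last step left them, time stands still between calls to the robot, and variables do not carry over. Pictures are saved under pics/ and viewed, and the job is handed in when it is done.

Besides the shell and the picture viewer there is one more tool, called after "Request:" as name(argument=value, ...), one argument or row to a line, values as JSON. step_arm: Moves the arm, as the interface text tells. Its arguments: {"type":"object","properties":{"increments":{"type":"array","items":{"type":"array"}},"newtons":{"type":"number"}},"required":["increments"]}

```bash
mkdir -p pics; cat > h.py <<'E'
import numpy as np, cv2
from cell import ctrl
def ray(f,px):
    K=np.array(f["K"]);k=f["k1"]
    d=cv2.undistortPoints(np.array([[px]],float),K,np.array([k,0,0,0,0.]))[0,0]
    T=np.array(f["world_from_camera"]);v=T[:3,:3]@np.array([d[0],d[1],1]);return T[:3,3],v
def atz(f,px,z):
    o,v=ray(f,px);return o+v*(z-o[2])/v[2]
def proj(f,p):
    T=np.linalg.inv(np.array(f["world_from_camera"]));r,_=cv2.Rodrigues(T[:3,:3])
    return cv2.projectPoints(np.array([p],float),r,T[:3,3],np.array(f["K"]),np.array([f["k1"],0,0,0,0.]))[0][0,0]
def save(f,n): cv2.imwrite("pics/"+n,cv2.cvtColor(f["pixels"],cv2.COLOR_RGB2BGR))
E
python3 - <<'E'
from h import *
Z={"plate_edge":.099,"fulcrum":0,"pry_bar":.085,"bar_press":.103}
for c in("scene","top"):
    f=ctrl.grab_frame(c);save(f,c+"0.png")
    print(c,np.round(f["world_from_camera"],3).tolist())
    for q,z in Z.items():
        for d in ctrl.mark_of(c,q)[:3]: print(q,round(d["conf"],2),np.round(d["pixel"]),np.round(atz(f,d["pixel"],z),4))
s=ctrl.read_state();print(s["clock"],s["eef_pos"],s["eef_rot"],s["ft_force"])
E
```

```text
scene [[0.875, 0.319, -0.365, 0.909], [0.484, -0.56, 0.672, -0.413], [0.01, -0.765, -0.644, 0.553], [0.0, 0.0, 0.0, 1.0]]
plate_edge 0.67 [286. 202.] [0.7073 0.0563 0.099 ]
fulcrum 0.81 [325. 323.] [ 0.8544 -0.0847  0.    ]
fulcrum 0.8 [229. 180.] [0.5003 0.1621 0.    ]
fulcrum 0.74 [186. 214.] [0.4858 0.0116 0.    ]
pry_bar 0.78 [270. 211.] [0.6848 0.0307 0.085 ]
bar_press 0.98 [133. 250.] [ 0.542  -0.1778  0.103 ]
top [[-0.023, -0.999, 0.033, 0.616], [-1.0, 0.023, 0.004, 0.05], [-0.005, -0.032, -0.999, 1.111], [0.0, 0.0, 0.0, 1.0]]
plate_edge 0.63 [254. 157.] [0.7089 0.0575 0.099 ]
fulcrum 0.96 [314.  96.] [ 0.8557 -0.086   0.    ]
fulcrum 0.91 [278. 256.] [0.4885 0.0071 0.    ]
fulcrum 0.82 [271. 164.] [0.6992 0.0198 0.    ]
pry_bar 0.77 [274. 162.] [0.6976 0.0154 0.085 ]
pry_bar 0.56 [272. 166.] [0.6898 0.0198 0.085 ]
bar_press 0.84 [367. 236.] [ 0.5366 -0.1759  0.103 ]
0.5 [ 0.15433854 -0.63136626  0.23126229] [-5.32969030e-05  9.92823547e-01  1.19588465e-01 -5.67392341e-06] [-1.56537724 -0.20661642 -0.46656124]
```

View pics/scene0.png

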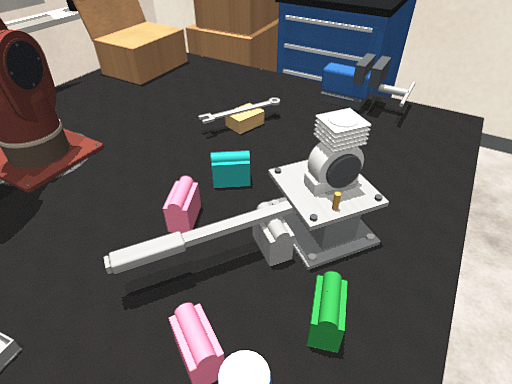

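View pics/top0.png

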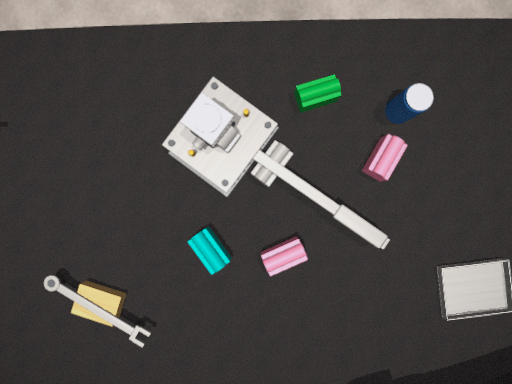

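```bash
python3 - <<'E'
from h import *
for c in("top","scene"):
    f=ctrl.grab_frame(c)
    for d in ctrl.silhouettes(c,"pry_bar")[:2]:
        ys,xs=np.nonzero(d["region"]);print(c,d["conf"],len(xs),xs.min(),xs.max(),ys.min(),ys.max())
        P=np.array([atz(f,(x,y),.1)[:2] for x,y in zip(xs,ys)])
        m=P.mean(0);u=np.linalg.svd(P-m,full_matrices=False)[2][0];u*=np.sign(u[0]);t=(P-m)@u
        n=np.array([-u[1],u[0]]);e=m+u*t.min()
        s=t-t.min();g=P[(s<.1)&(s>.02)]
        print("dir",u,"end",e,"press",e+.048*u,"grip lat",((g-m)@n).mean(),np.ptp(t))
    for d in ctrl.mark_of(c,"bar_press")[:1]: print(d["pixel"],atz(f,d["pixel"],.103))
    for q in [(.542,-.178,.103),(.537,-.176,.103)]: print(proj(f,q))
    if c=="top": cv2.imwrite("pics/t1.png",cv2.resize(f["pixels"][130:270,240:420,::-1],None,fx=4,fy=4,interpolation=2))
    else: cv2.imwrite("pics/s1.png",cv2.resize(f["pixels"][180:300,90:270,::-1],None,fx=4,fy=4,interpolation=2))
E
```

```text
top 0.66 2190 254 390 150 248
dir [0.58549929 0.81067292] end [ 0.51710948 -0.21895353] press [ 0.54521344 -0.18004123] grip lat 0.00018182467100255216 0.33877189863035806
[366.5, 231.3] [ 0.54625162 -0.17491596  0.103     ]
[368.01522652 233.29100837]
[367.13230684 235.702985  ]
scene 0.84 3235 104 294 201 272
dir [0.58616729 0.81019004] end [ 0.52439759 -0.22246262] press [ 0.55253362 -0.1835735 ] grip lat -0.00014060964714222103 0.33562078646422594
[134.6, 249.5] [ 0.54427379 -0.17656168  0.103     ]
[132.92581519 249.56426975]
[131.5560497  247.59945335]
```

View pics/t1.png

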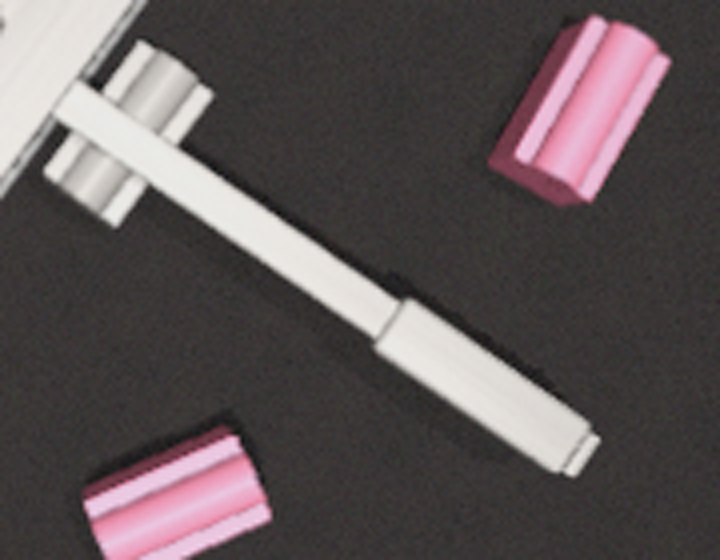

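View pics/s1.png

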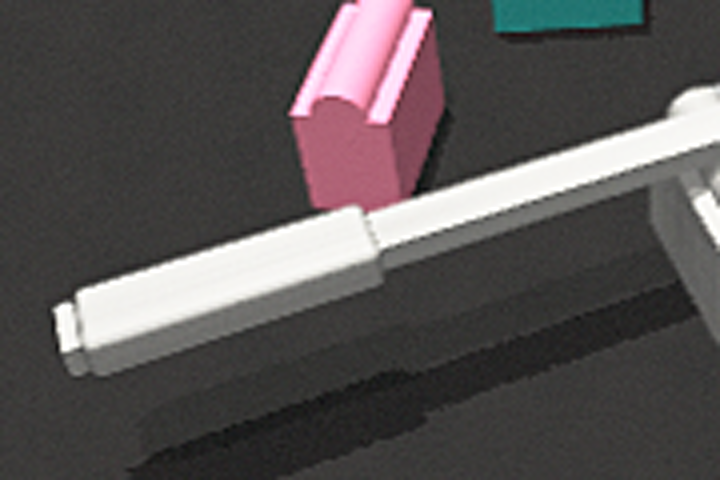

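Request:
step_arm(
  increments=[
    [[30, -20, 0], 0, 40],
    [[80, -57, 10], -5, 0],
    [[140, -100, 20], -10, 0],
    [[200, -143, 30], -15, 0],
    [[260, -185, 40], -20, 0],
    [[320, -228, 50], -25, 0],
    [[375, -267, 60], -30, 0],
    [[425, -303, 65], -35, 0],
    [[465, -331, 70], -40.4, 0],
    [[487, -347, 75], -40.4, 0],
  ],
)

```text
clock: 2.05
eef_pos: [0.5434, -0.1807, 0.1572]
eef_rot: [0.0, 0.89, 0.455, 0.0]
ft_force: [0.6, -0.4, -0.4]
gripper_width: 0.0001
```

```bash
python3 - <<'E'
from h import *
s=ctrl.read_state();print(s["clock"],s["eef_pos"],s["eef_rot"],s["ft_force"],s["gripper_width"])
t=np.array(s["eef_pos"])
f=ctrl.grab_frame("scene");print(proj(f,t),proj(f,(t[0],t[1],.103)));cv2.imwrite("pics/s2.png",cv2.resize(f["pixels"][:,:,::-1],None,fx=1.5,fy=1.5))
f=ctrl.grab_frame("top");save(f,"t2.png")
E
```

```text
2.05 [ 0.54342613 -0.18065198  0.15724461] [4.83419369e-04 8.90239540e-01 4.55492257e-01 3.63270406e-04] [ 0.55147363 -0.36509882 -0.42121753] 9.691595244324266e-05
[124.41180842 227.74975332] [132.38700407 250.98688977]
```

View pics/s2.png

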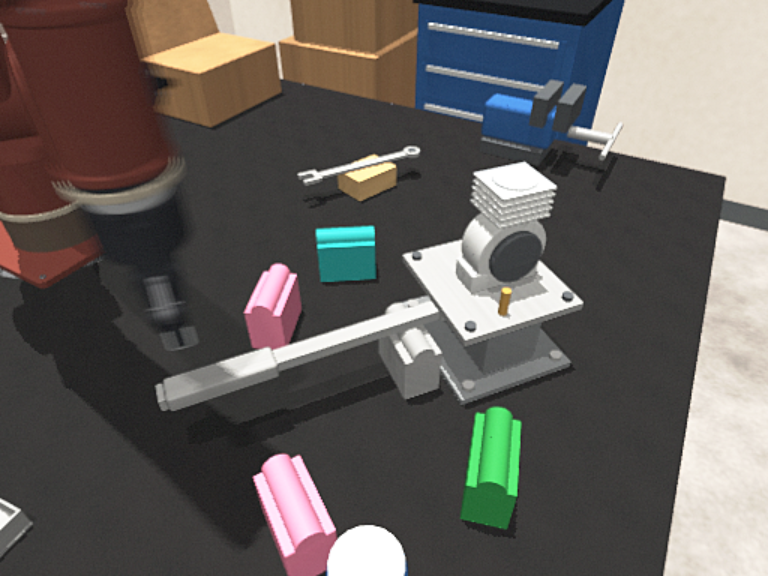

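View pics/t2.png

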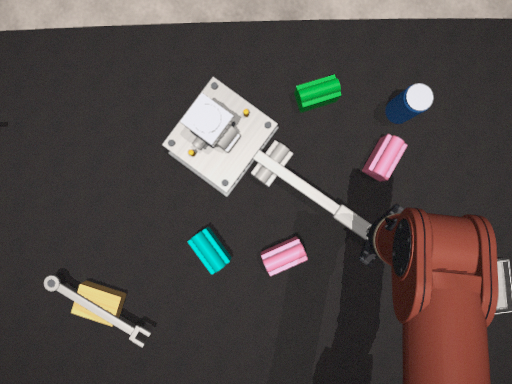

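Request:
step_arm(
  increments=[
    [[0, 0, 15], 0, 0],
    [[0, 0, 30], 0, 0],
    [[0, 0, 40], 0, 0],
    [[0, 0, 46], 0, 0],
    [[0, 0, 50], 0, 0],
    [[0, 0, 53], 0, 0],
    [[0, 0, 56], 0, 0],
    [[0, 0, 59], 0, 0],
    [[0, 0, 60], 0, 0],
  ],
)

```text
clock: 3.28
eef_pos: [0.5431, -0.1827, 0.0988]
eef_rot: [0.001, 0.891, 0.455, 0.001]
ft_force: [-5.6, 0.0, 16.0]
gripper_width: 0.0
```

```bash
python3 - <<'E'
from h import *
s=ctrl.read_state();print(s["clock"],s["eef_pos"],s["ft_force"],s["moment"])
t=np.array(s["eef_pos"])
f=ctrl.grab_frame("scene");print(proj(f,t));cv2.imwrite("pics/s3.png",cv2.resize(f["pixels"][100:290,60:330,::-1],None,fx=2.9,fy=2.9,interpolation=2))
E
```

```text
3.275 [ 0.54309657 -0.18270199  0.09884792] [-5.60396259  0.02973769 15.9552048 ] [ 0.06678488  0.96763734 -0.01692496]
[131.89096539 253.42310935]
```

View pics/s3.png

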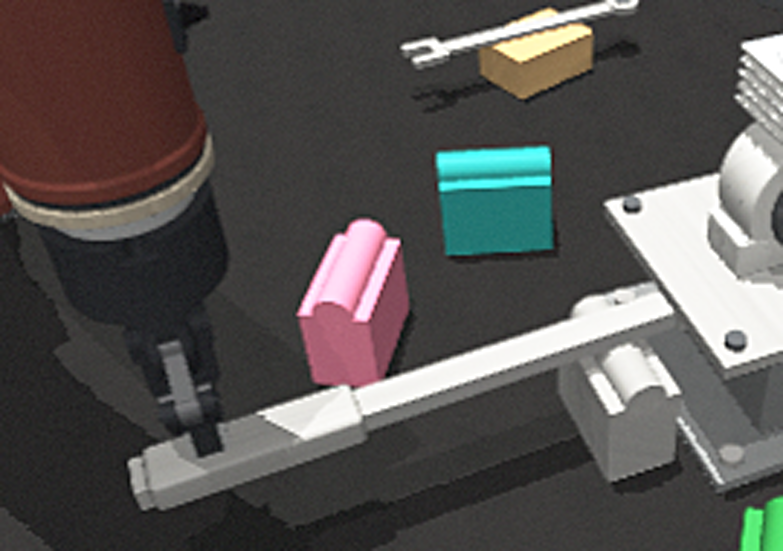

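Request:
step_arm(
  increments=[
    [[0, 0, 3], 0, 0],
    [[0, 0, 6], 0, 0],
    [[0, 0, 9], 0, 0],
    [[0, 0, 12], 0, 0],
    [[1, 0, 15], 0, 0],
    [[1, 0, 18], 0, 0],
    [[1, 0, 20], 0, 0],
    [[1, 0, 20], 0, 0],
  ],
)

```text
clock: 4.32
eef_pos: [0.544, -0.1823, 0.0793]
eef_rot: [0.002, 0.891, 0.455, 0.001]
ft_force: [-4.1, -0.9, 16.5]
gripper_width: 0.0
```

```bash
python3 - <<'E'
from h import *
s=ctrl.read_state();print(s["clock"],s["eef_pos"],s["ft_force"],s["moment"])
f=ctrl.grab_frame("scene");cv2.imwrite("pics/s4.png",cv2.resize(f["pixels"][100:290,60:330,::-1],None,fx=2.9,fy=2.9,interpolation=2))
f=ctrl.grab_frame("top");cv2.imwrite("pics/t4.png",cv2.resize(f["pixels"][60:270,150:420,::-1],None,fx=2.8,fy=2.8,interpolation=2))
E
```

```text
4.325 [ 0.54401916 -0.18227075  0.07933008] [-4.08067382 -0.86694481 16.54256192] [-0.09757783  0.96007     0.02623753]
```

View pics/s4.png

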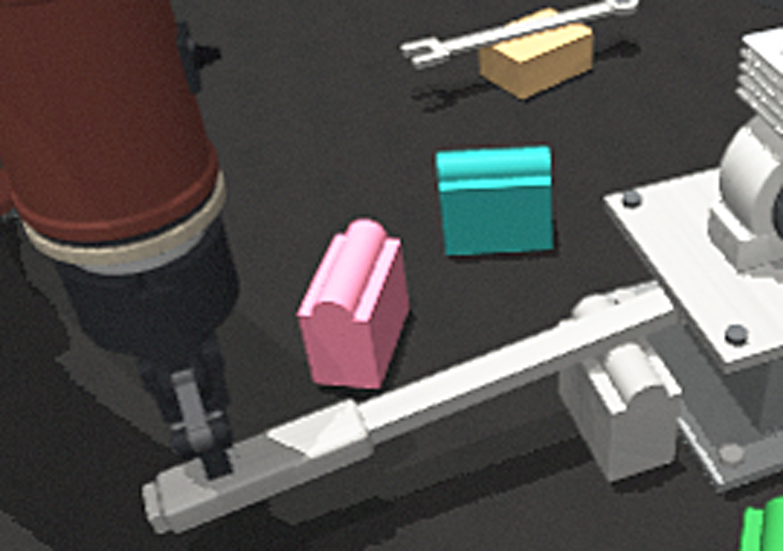

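View pics/t4.png

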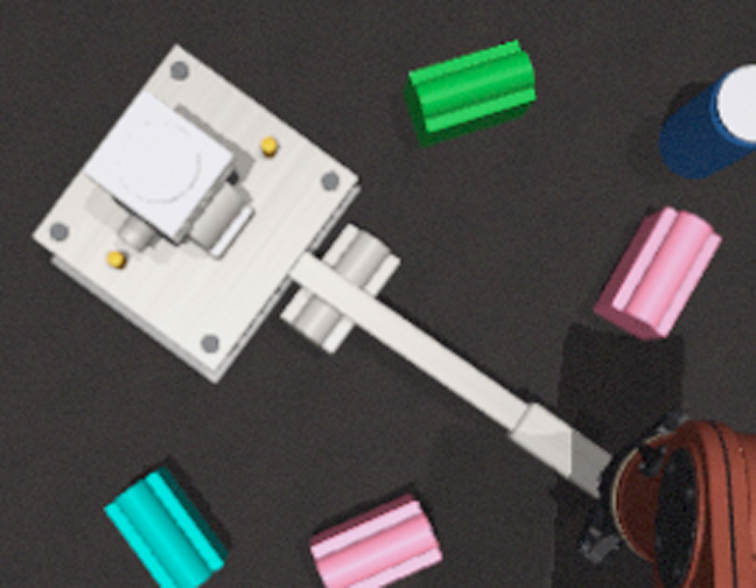

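Request:
step_arm(
  increments=[
    [[0, 0, 4], 0, 0],
    [[0, 0, 8], 0, 0],
    [[1, 0, 12], 0, 0],
    [[1, 0, 15], 0, 0],
    [[1, 0, 18], 0, 0],
    [[2, 0, 21], 0, 0],
    [[2, 0, 24], 0, 0],
    [[2, 0, 27], 0, 0],
    [[2, 0, 28], 0, 0],
    [[2, 0, 28], 0, 0],
  ],
)

```text
clock: 5.68
eef_pos: [0.5471, -0.179, 0.0521]
eef_rot: [0.002, 0.89, 0.455, 0.003]
ft_force: [-1.2, 4.0, 20.3]
gripper_width: -0.0
```

View pics/s5.png

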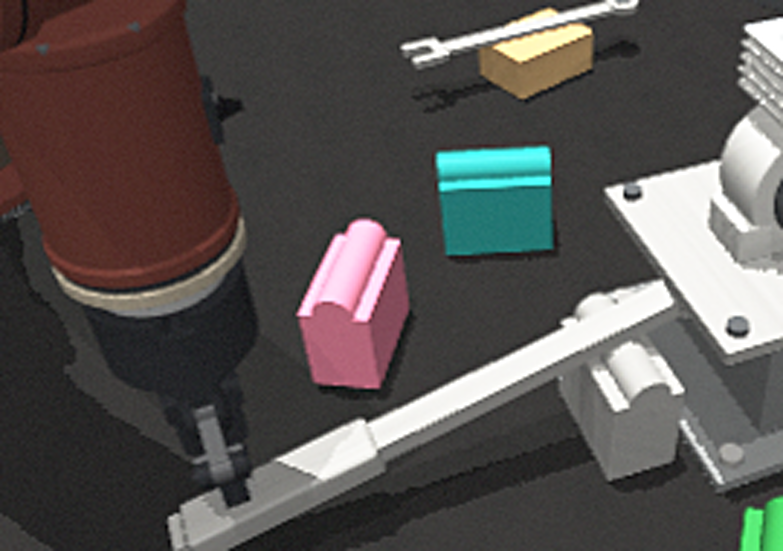

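Request:
step_arm(
  increments=[
    [[0, 0, 2], 0, 0],
    [[0, 0, 4], 0, 0],
    [[0, 0, 4], 0, 0],
    [[0, 0, 4], 0, 0],
    [[0, 0, 0], 0, 0],
    [[0, 0, -10], 0, 0],
    [[0, 0, -30], 0, 0],
    [[0, 0, -60], 0, 0],
    [[0, 0, -100], 0, 0],
    [[0, 0, -130], 0, 0],
  ],
)

```text
clock: 6.98
eef_pos: [0.5442, -0.1797, 0.1818]
eef_rot: [0.001, 0.89, 0.455, 0.001]
ft_force: [-0.3, -0.1, 0.1]
gripper_width: 0.0006
```

Request:
step_arm(
  increments=[
    [[-30, 0, 0], 0, 0],
    [[-80, 0, 0], 0, 0],
    [[-130, 0, 0], 0, 0],
    [[-150, 0, 0], 0, 0],
    [[-150, 0, 0], 0, 0],
    [[-150, 0, 0], 0, 0],
  ],
)

```text
clock: 7.72
eef_pos: [0.4569, -0.3001, 0.1795]
eef_rot: [0.0, 0.89, 0.456, 0.0]
ft_force: [0.3, 0.5, 0.5]
gripper_width: -0.0002
```

```bash
python3 - <<'E'
from h import *
s=ctrl.read_state();print(s["clock"],s["eef_pos"],s["ft_force"],s["joint_vel"])
f=ctrl.grab_frame("scene");cv2.imwrite("pics/s6.png",cv2.resize(f["pixels"][:,:,::-1],None,fx=1.5,fy=1.5))
a=cv2.cvtColor(cv2.imread("pics/scene0.png"),cv2.COLOR_BGR2GRAY);b=cv2.cvtColor(f["pixels"],cv2.COLOR_RGB2GRAY)
tpl=a[105:190,305:375];r=cv2.matchTemplate(b[90:205,290:390],tpl,cv2.TM_CCOEFF_NORMED);_,m,_,l=cv2.minMaxLoc(r)
y=l[1];x=l[0];c=r[y-1:y+2,x];v=y+0.5*(c[0]-c[2])/(c[0]-2*c[1]+c[2]);print(m,"lift mm",(15-v)/.4655)
f=ctrl.grab_frame("top");save(f,"t6.png")
E
```

```text
7.725 [ 0.45685495 -0.30008642  0.17953362] [0.28833736 0.53717826 0.5342072 ] [-1.08341763e-02  4.62266759e-03 -6.82416383e-03  1.74822776e-03
  3.23663419e-05 -1.98970196e-03  7.05176338e-04]
0.9517859220504761 lift mm 13.527908
```

View pics/s6.png

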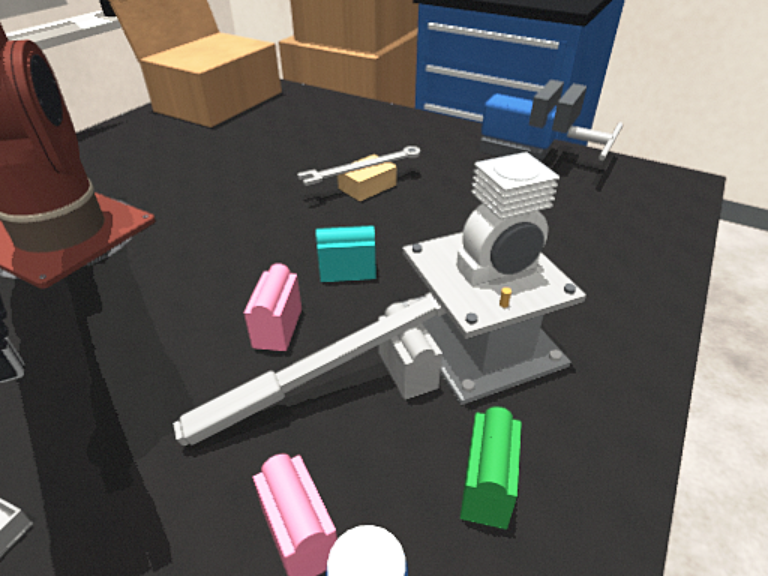

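View pics/t6.png

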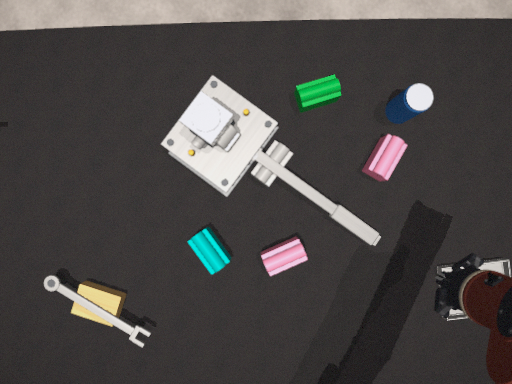

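The plate is standing raised, the bar is resting on the fulcrum with its handle down, and the gripper is clear of everything.

```bash
python3 -c "
from h import *
print(ctrl.job_done())"
```

```text
the job is handed in; nothing more can be done
None
```

The plate is levered up and stays up. I pressed the grip of the pry bar down with the closed fingertips by about 55 mm of the 65 mm available, then lifted off and backed away, and handed the job in at about 7.8 s.

- **Lift:** after release, the scene picture shows the plate raised about 13.5 mm. That fits the lever ratio, which gives about 13 mm, and is somewhat above the 10 mm you asked for. It could be a millimetre or two off, because it comes from the shift in a single camera view.
- **Force:** the wrist force was about 16 to 20 N each time I read it during the press. I took no reading at the very lowest point. It was back near zero after release.
- **Scene:** the bar still rests on the fulcrum with its handle down near the bench. The fulcrum, look-alikes and other tools look unmoved in both views.
- **Disagreement:** the two cameras placed the press point about 5 mm apart at first. I settled it with the bar's outline in the top view and by looking at where the fingertips met the grip.

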